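Pack out the gap beside a drawer unit with the tapered blade that fits

TASK

Pack out the upright gap between the black frame cheek and the small drawer unit: find by feel which of the two tapered feeler blades fits, sliding it point down into the gap and pressing it home gently but firmly, without blows or forcing. The right blade stops by itself, nipped between cheek and unit, well down in the gap but with its coloured handle still clear of the top; a blade whose handle lands on top is too thin, and one that goes in less than about 15 mm is too thick. Leave the right blade nipped upright in the gap and let go of it, with the other blade standing in its slot in the wooden rack, and do not disturb the other things on the counter.

Things in the scene. Friction and masses are not known exactly. Their poses are not given: they have to be found in the camera images.
- gap_edge (a point): Middle of the upper edge of the black cheek's inner (gap-side) face, 100 mm above the counter. x runs along the gap (level), y points from the gap into the cheek, z up. The cheek is upright, 120 mm long in x (60 either way), 22 mm thick in +y. The gap, on the -y side, is 6.0 to 9.4 mm wide: it varies from run to run and is not reported.
- frame: Black frame carrying the cheek, bolted down; origin on the counter 100 mm under gap_edge, same axes. Beyond the gap (-y) stands the fixed white drawer unit, 120 mm in x, 130 mm in y, its face parallel to the cheek, its top level with the cheek's. The gap between is open at the top and both ends and clear for 85 mm down.
- thin_grip (a point): Point on the axis of the yellow handle of the thinner blade (loose, about 90 g), 28 mm above the handle's underside, 16 mm below its top, 80 mm above the tip. Handle 36 mm in x, 26 in y, 44 high. Steel blade below it: 22 mm wide in x, 52 long. +y face flat and upright, 4 mm in +y from this point; -y face tapers: 4 mm thick at the tip, 8 at the handle. z up.
- thick_grip (a point): The same point of the thicker blade, with blue handle: like the thin blade in everything (handle, 52 mm blade, flat face 4 mm in +y from this point, mass), but 6 mm thick at the tip and 10 mm at the handle. Either blade, nipped with its flat face on the cheek, stands at the depth where it is as thick as the gap is wide.
- rack: Fixed wooden rack, 80 mm in x, 150 in y, 70 high; origin at the centre of its underside. Two upright through slots at y = +40 and -40 mm, x = 0, each 30 mm in x, 16 in y. A blade stands in each, point down, handle resting on the rack's top, width along the rack's x, flat face to its +y. Which blade is in which slot varies.
- carton_mid (a point): Centre of a loose cardboard screw carton, 50 x 70 mm and 85 mm high (bystander).
- jar_mid (a point): Centre of a loose glass jar with black cap, 64 mm across and 90 mm high (bystander).
- bin_mid (a point): Centre of a loose grey open bin of screws, 75 x 95 mm and 55 mm high (bystander).

How it is judged:
On the way:
1. one of the blades is pressed to a nip (at least 3 N on the cheek) with its tip 12 to 50 mm down in the gap (((contact force between thin and frame above 3 N and z of thin_grip in the frame of gap_edge between 0.03 and 0.068 m and y of thin_grip in the frame of gap_edge between -0.012 and 0.004 m) or (contact force between thick and frame above 3 N and z of thick_grip in the frame of gap_edge between 0.03 and 0.068 m and y of thick_grip in the frame of gap_edge between -0.012 and 0.004 m))), for 0.2 s.
At the end, for the whole second after the job is handed in: One blade is nipped in the gap (0.3 N or more on the cheek), tip 12 to 50 mm below the cheek's top, upright within 7 degrees, in line with the gap within 10, within 45 mm of its mid-length, released, at rest; the other stands in a rack slot, its handle on the rack's top within 5 mm (((z of thin_grip in the frame of gap_edge between 0.03 and 0.068 m and y of thin_grip in the frame of gap_edge between -0.012 and 0.004 m and x of thin_grip in the frame of gap_edge between -0.045 and 0.045 m and contact force between thin and frame above 0.3 N and angle between thin_grip's own z axis and vertical below 0.122 rad and angle between the x axis of thin_grip and the x axis of gap_edge, either way round below 0.175 rad and linear speed of thin below 0.005 m/s and contact force between thin and the fingers below 0.1 N and z of thick_grip in the frame of rack between 0.093 and 0.103 m and x of thick_grip in the frame of rack between -0.012 and 0.012 m and y of thick_grip in the frame of rack between -0.052 and 0.052 m and angle between thick_grip's own z axis and vertical below 0.12 rad and linear speed of thick below 0.01 m/s) or (z of thick_grip in the frame of gap_edge between 0.03 and 0.068 m and y of thick_grip in the frame of gap_edge between -0.012 and 0.004 m and x of thick_grip in the frame of gap_edge between -0.045 and 0.045 m and contact force between thick and frame above 0.3 N and angle between thick_grip's own z axis and vertical below 0.122 rad and angle between the x axis of thick_grip and the x axis of gap_edge, either way round below 0.175 rad and linear speed of thick below 0.005 m/s and contact force between thick and the fingers below 0.1 N and z of thin_grip in the frame of rack between 0.093 and 0.103 m and x of thin_grip in the frame of rack between -0.012 and 0.012 m and y of thin_grip in the frame of rack between -0.052 and 0.052 m and angle between thin_grip's own z axis and vertical below 0.12 rad and linear speed of thin below 0.01 m/s))); the robot touches nothing.
It fails at once if the yellow blade is pressed on the frame or the drawer unit with more than 60 N (contact force between thin and frame above 60 N or contact force between thin and unit above 60 N).
It fails at once if the blue blade is pressed on the frame or the drawer unit with more than 60 N (contact force between thick and frame above 60 N or contact force between thick and unit above 60 N).
It fails at once if the carton is pushed more than 30 mm or tipped (distance of carton_mid from where it was at the start of the episode above 0.03 m or angle between carton_mid's own z axis and vertical above 0.5 rad).
It fails at once if the jar is pushed more than 30 mm or tipped (distance of jar_mid from where it was at the start of the episode above 0.03 m or angle between jar_mid's own z axis and vertical above 0.5 rad).
It fails at once if the bin is pushed more than 30 mm or tipped (distance of bin_mid from where it was at the start of the episode above 0.03 m or angle between bin_mid's own z axis and vertical above 0.5 rad).
It also fails if it takes over 72 s, if anything falls off the work surface, if the arm or the gripper's body presses on something with over 40 N, if the wrist force passes 120 N, or if a joint passes its speed limit or range.

ROBOT

A 7-joint arm with a two-finger parallel gripper is mounted at the origin on the work surface. World frame = base frame: x ahead of the robot, y to its left, z up, the work surface at z = 0. Lengths are in m, angles in rad, forces in N, time in s.
With the tool pointing down it reaches from about 0.4 to 0.85 m from the base axis. Payload 10.4 kg.
Tool frame: the origin (TCP) lies on the mounting face of the last link; the fingertips stand 173 mm ahead of it and the grasp point (between the pads) lies 155 mm ahead of it; z points along the fingers, y is the direction in which the jaws open and shut (so a half turn about z gives the same grasp; the last joint's range is limited). The gripper opens to 85 mm and grips with 20 to 120 N. Pads are 22 mm wide; open, the fingers measure 114 mm over their backs; the gripper's body (76 mm by 85 mm) begins 54 mm behind the grasp point. The pads swing forward as they close: fully open they stand 13 mm farther back than shut.
Start: joints at [1.236, 0.332, -0.065, 1.46, 0.022, 1.35, -0.088], TCP at [0.192, -0.595, 0.405] pointing down, gripper open.
Joint ranges: [-2.6, 2.6], [-0.5, 2.12], [-1.47, 1.34], [0.16, 2.42], [-1.27, 4.41], [0.06, 2.06], [-2.6, 2.6]. Speed limits (rad/s): [2.22, 2.22, 2.79, 2.79, 3.14, 3.14, 3.14].

INTERFACE

Orientations are given as a unit quaternion [x, y, z, w].
In Python, from rig import env gives the robot as it stands.
- The arm moves only by the tool jog_arm, never from a script. Its argument "increments" is a list of rows, each an object with "jaw": the opening, from 0 (shut) to 1 (fully open); "translation": the shift along the tool's x, y, z in cm, a list of three; "yaw": the turn about the tool's z in rad. In form: [{"jaw": jaw, "translation": [dx, dy, dz], "yaw": yaw}, ...]. A call has exactly 8 rows; each row shifts and turns the commanded pose from where the row before left it, along the tool's axes as they then stand; what a row does not reach is not made up. A row lasts 1/10 s, in which the tool goes at most 50 mm and 8.59 degrees, less where a joint would pass 70% of its speed; a pose out of reach is approached as far as the arm can. A call is refused whole if a number of a shift passes 5 or a number of a turn 0.15, either way. A call with a gripper value outside its range is refused whole. The fingers move at their own pace and stop on an object; "grip_force" is the grip in N (left out, the last holds). Time passes only in rows, so rows that do not move let the fingers close, or fill a call up. It gives the time, the measured TCP pose, the force and the opening at its end, in the units of the state.
- env.get_state(): the state, without advancing time (a new reading comes with each control period).
- env.read_camera(name): name is "side" or "top"; returns a dict with "frame" (480x640x3 uint8, red, green, blue), "fx", "fy", "cx", "cy" (pixels), "eye" and "attitude" of the camera in the world. Camera axes: x right, y down, z forward; pixel columns grow to the right and rows downward; lengths in m; the calibration is good to about 2 mm. A picture is of the moment at which its call begins. There is no depth.
- env.hand_in(): hands the job in, once; it reports no verdict.
Trained networks look in the newest picture that a camera, given by its name, has taken for a name from the list of things; names that differ only in an ending like _2 or _b are one class to them, and where a whole thing is asked for, a point or a joint stands for the part that bears it (a point fixed in the world has none). Each returns a list of dicts, best first, with "confidence" (0 to 1); they miss things now and then, are a little off and sometimes report something else, mostly with a low value. They report only what shows in the picture. A call takes as long as a camera call.
- env.masks_of(name, camera): "pixels" (480x640 bool, what is visible of it) and "rect" ([left, top, right, bottom] in pixels, round what is visible of it).
- env.tip_of(name, camera): "at" ([row, column] in pixels: a listed point, or the origin of a listed thing).
The state is a dict: "clock": time; "joint_positions": joint angles; "qd": joint speeds; "joint_torque": joint torques, N m; "position": TCP position; "tool_rot": TCP orientation; "wrist_force": force on the tool from outside, world axes, zero at the start; "ft_torque": the same for the moment, N m; "grip_width": opening from 0.0 (shut) to 1.0 (fully open).
Only numpy, scipy, OpenCV 4.12 (cv2) and the standard library are available. Lean on these libraries where they do the work, as an engineer would, in place of code of your own. Each camera call takes 0.05 s, during which the arm holds its last target. There are 200 camera calls.

## Working session

There is one attempt and no reset: what is moved stays moved. The work goes in short steps, Python scripts to look and compute and a tool call to move; the robot and the scene stay as the last step left them, time stands still between calls to the robot, and variables do not carry over. Pictures are saved under pics/ and viewed, about 8 in all and at most 12, crops included, and the job is handed in when it is done.

Besides the shell and the picture viewer there is one more tool, called after "Request:" by a JSON object that holds its "method" and its "body". jog_arm: Moves the arm, as the interface text tells. Its arguments: {"type":"object","properties":{"increments":{"type":"array"},"grip_force":{"type":"number"}},"required":["increments"]}

```bash
mkdir -p pics; cat > h.py <<'E'
import numpy as np, cv2
from scipy.spatial.transform import Rotation as R
from rig import env
def cam(n):
    return env.read_camera(n)
def proj(c,P):
    p=R.from_quat(c["attitude"]).as_matrix().T@(np.atleast_2d(P)-np.array(c["eye"])).T
    return np.stack([c["fx"]*p[0]/p[2]+c["cx"],c["fy"]*p[1]/p[2]+c["cy"]],1)
def ray(c,row,col):
    d=R.from_quat(c["attitude"]).as_matrix()@np.array([(col-c["cx"])/c["fx"],(row-c["cy"])/c["fy"],1.])
    return np.array(c["eye"]),d
def atz(c,row,col,z):
    e,d=ray(c,row,col); return e+d*(z-e[2])/d[2]
def tri(obs):
    A=np.zeros((3,3));b=np.zeros(3)
    for c,(r,q) in obs:
        e,d=ray(c,r,q); d=d/np.linalg.norm(d); M=np.eye(3)-np.outer(d,d); A+=M;b+=M@e
    X=np.linalg.solve(A,b)
    res=[np.linalg.norm((np.eye(3)-np.outer(d/np.linalg.norm(d),d/np.linalg.norm(d)))@(X-e))*1e3 for e,d in [ray(c,*o) for c,o in obs]]
    return X,max(res)
E
cat > a.py <<'E'
from h import *
np.set_printoptions(precision=4,suppress=True)
s=env.get_state(); print({k:np.round(v,3) for k,v in s.items()})
C={n:cam(n) for n in("side","top")}
for n,c in C.items():
    print(n,c["eye"],c["attitude"],c["fx"]); cv2.imwrite(f"pics/{n}0.png",c["frame"][...,::-1])
for t in "gap_edge frame thin_grip thick_grip rack carton_mid jar_mid bin_mid".split():
    o=[]
    for n in C:
        d=env.tip_of(t,n)
        print(t,n,[(np.round(x["at"],1),round(x["confidence"],2)) for x in d[:2]])
        if d:o.append((C[n],d[0]["at"]))
    if len(o)==2: print("   tri",*tri(o))
E
python3 a.py
```

```text
{'clock': np.float64(0.0), 'joint_positions': array([ 1.236,  0.333, -0.065,  1.461,  0.022,  1.35 , -0.088]), 'qd': array([-0.002,  0.   ,  0.001, -0.   , -0.002,  0.002,  0.   ]), 'joint_torque': array([ -0.001, -62.544,   0.049, -39.162,   0.016,   0.01 ,  -0.   ]), 'position': array([ 0.192, -0.595,  0.404]), 'tool_rot': array([ 0.988,  0.155, -0.   , -0.001]), 'wrist_force': array([-0.631, -0.675,  0.432]), 'ft_torque': array([ 0.044, -0.016,  0.024]), 'grip_width': np.float64(1.002)}
side [0.3188 0.9868 0.8344] [-0.1119  0.879  -0.4595  0.0612] 514.1398872461059
top [ 0.391  -0.018   1.2951] [ 0.7103 -0.6997  0.0594 -0.0481] 570.32761378871
gap_edge side [(array([230.3, 356.5]), 0.94), (array([260. , 358.6]), 0.65)]
gap_edge top [(array([269.3, 350.1]), 0.67)]
   tri [ 0.5084 -0.1252  0.1019] 4.284608604084068
frame side [(array([260.4, 357.3]), 0.94), (array([401.2, 274.2]), 0.61)]
frame top [(array([273. , 345.3]), 0.97)]
   tri [ 0.5056 -0.1233  0.0069] 1.0177782471093284
thin_grip side [(array([324.5, 318.8]), 0.71)]
thin_grip top [(array([262.3, 184.1]), 0.65), (array([245
[... 154 characters left out ...]
grip top [(array([279.2, 214.4]), 0.56)]
   tri [0.4824 0.1589 0.0968] 2.939449756429175
rack side [(array([345.4, 330.7]), 0.7)]
rack top [(array([274.4, 203.1]), 0.7)]
   tri [0.4998 0.1985 0.0039] 3.021939684739254
carton_mid side [(array([291. , 253.7]), 0.7)]
carton_mid top [(array([179.9, 249.9]), 0.56), (array([278.8, 215.6]), 0.18)]
   tri [0.7151 0.0972 0.0331] 4.510679826028663
jar_mid side [(array([404.7, 275.4]), 0.85)]
jar_mid top [(array([245.8, 104.7]), 0.61)]
   tri [0.5555 0.4101 0.0446] 2.4364558328337567
bin_mid side [(array([197.7, 350.6]), 0.81), (array([290.9, 252.5]), 0.74)]
bin_mid top [(array([242.8, 481.9]), 0.98)]
   tri [ 0.5833 -0.4316  0.0207] 6.5514889771281135
```

View pics/side0.png

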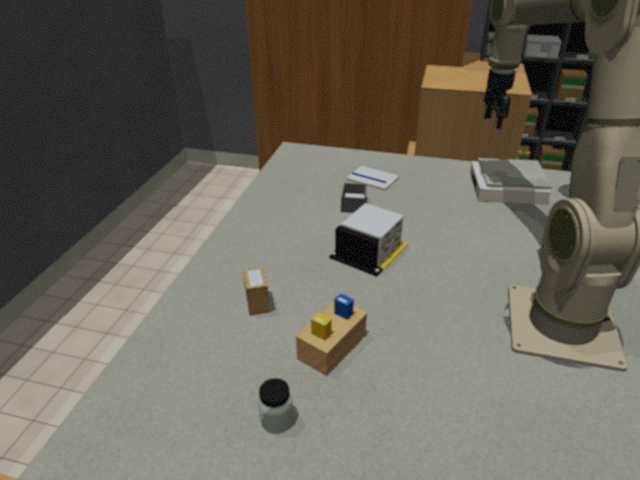

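View pics/top0.png

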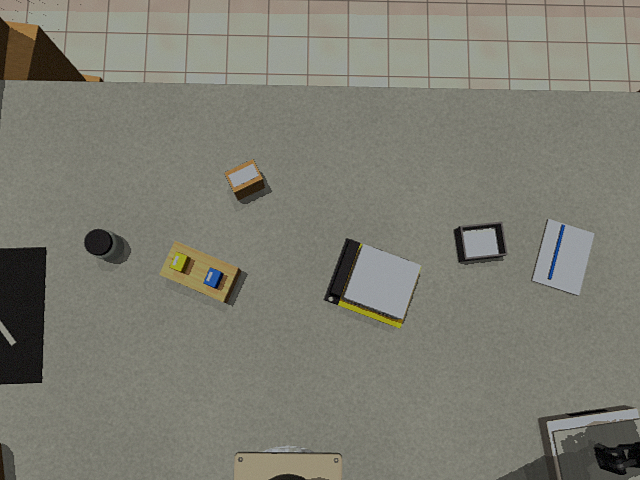

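The side view shows the cheek/unit near (367,235) and the rack near (332,335), with yellow at (320,326) and blue at (344,306). The top view shows the cheek at (342,272), yellow at (178,262) and blue at (213,278). The +y sides of both frame and rack point left in the top view. Next I'll fit the boxes precisely.

```bash
cat > fit.py <<'E'
from h import *
from scipy.optimize import minimize
def corners(p,dims,z0,off=(0,0)):
    x,y,a=p; c,s=np.cos(a),np.sin(a)
    return np.array([[x+c*(off[0]+i*dims[0]/2)-s*(off[1]+j*dims[1]/2),y+s*(off[0]+i*dims[0]/2)+c*(off[1]+j*dims[1]/2),z0+k*dims[2]] for i in(-1,1) for j in(-1,1) for k in(0,1)])
def fitbox(c,mask,p0,dims,z0,off=(0,0)):
    S=8; ys,xs=np.where(mask); x0,y0=xs.min()-6,ys.min()-6; x1,y1=xs.max()+7,ys.max()+7
    m=mask[y0:y1,x0:x1].astype(np.float32)
    def cost(p):
        h=cv2.convexHull(((proj(c,corners(p,dims,z0,off))-[x0,y0]+.5)*S).astype(np.float32)).reshape(-1,2)
        im=np.zeros((m.shape[0]*S,m.shape[1]*S),np.uint8); cv2.fillConvexPoly(im,np.round(h*16).astype(np.int32),255,shift=4)
        im=cv2.resize(im,m.shape[::-1],interpolation=cv2.INTER_AREA)/255.
        return np.abs(im-m).sum()
    best=None
    for da in(-.1,0,.1):
        q=np.array(p0)+[0,0,da]
        r=minimize(cost,q,method="Nelder-Mead",options=dict(initial_simplex=[q,q+[.01,0,0],q+[0,.01,0],q+[0,0,.08]],xatol=1e-5,fatol=.01))
        if best is None or r.fun<best.fun: best=r
    return best.x,best.fun,m.sum()
E
cat > b.py <<'E'
from fit import *
np.set_printoptions(precision=4,suppress=True)
for n in("top","side"):
    c=cam(n); f=c["frame"]; hsv=cv2.cvtColor(f,cv2.COLOR_RGB2HSV).astype(int); H,S,V=hsv[...,0],hsv[...,1],hsv[...,2]
    def near(P,r=30):
        u,v=proj(c,P)[0]; m=np.zeros(H.shape,bool); m[int(v-r):int(v+r),int(u-r):int(u+r)]=1; return m
    Y=near([.519,.226,.09])&(H>22)&(H<36)&(S>150)
    B=near([.482,.159,.09])&(H>100)&(H<130)&(S>120)
    W=near([.5,.198,.04],60)&(H>8)&(H<28)&(S>70)
    W=cv2.morphologyEx((W|Y|B).astype(np.uint8),cv2.MORPH_CLOSE,np.ones((5,5)))>0
    k,l,_,_=cv2.connectedComponentsWithStats(W.astype(np.uint8))[0:4]; W=l==l[tuple(int(t) for t in proj(c,[.5,.198,.06])[0][::-1])]
    print(n,"yel",*fitbox(c,Y,[.519,.226,-.4],[.036,.026,.044],.07))
    print(n,"blu",*fitbox(c,B,[.482,.159,-.4],[.036,.026,.044],.07))
    print(n,"rack",*fitbox(c,W,[.5,.195,-.4],[.08,.15,.07],0))
    if n=="top":
        U=near([.47,-.2,.1],60)&(V>110)&(S<60)&(np.abs(f[...,0].astype(int)-f[...,2])<200)
        # white unit top: brighter than counter
        print("unitV",V[283,385],"counterV",V[350,385])
        T=V[283,385]*.5+V[350,385]*.5
        U=near([.47,-.2,.1],60)&(V>T); l=cv2.connectedComponents(cv2.morphologyEx(U.astype(np.uint8),cv2.MORPH_OPEN,np.ones((3,3))))[1]; U=l==l[283,385]
        print("unit top",*fitbox(c,U,[.48,-.2,-.3],[.12,.13,.0005],.1))
        a=-.29
        # profile across cheek
        vis=f[225:325,300:430]; cv2.imwrite("pics/c1.png",cv2.resize(vis,None,fx=6,fy=6,interpolation=cv2.INTER_NEAREST)[...,::-1])
E
python3 b.py
```

```text
top yel [ 0.5149  0.2337 -0.3462] 107.32941176470587 199.0
top blu [ 0.4826  0.162  -0.3843] 65.25098039215686 215.0
top rack [ 0.4995  0.1978 -0.39  ] 57.654901960784315 2772.0
unitV 162 counterV 120
unit top [ 0.4815 -0.1939 -0.3437] 71.9843137254902 3518.0
side yel [ 0.5172  0.2313 -1.0076] 177.5607843137255 283.0
side blu [0.485  0.1601 0.1679] 116.86666666666666 291.0
side rack [ 0.5012  0.1954 -0.3765] 192.96470588235294 3451.0
```

View pics/c1.png

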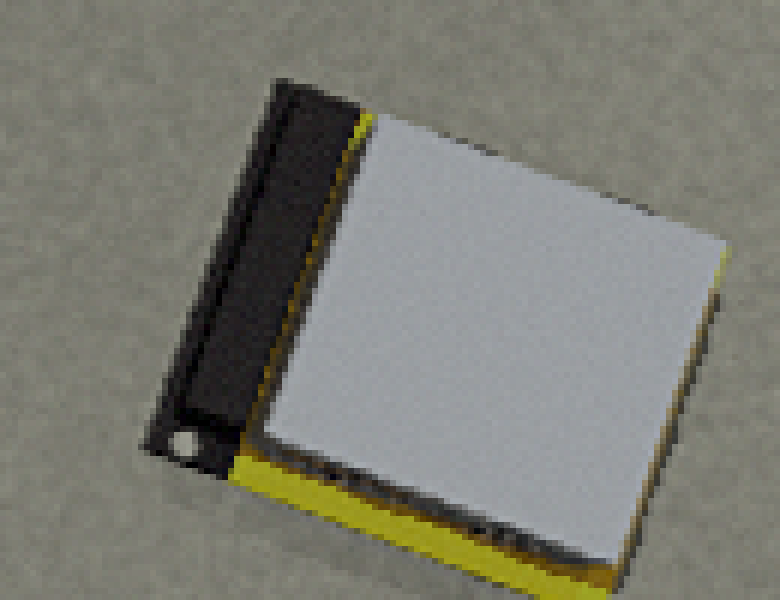

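```bash
cat > prof.py <<'E'
from h import *
c=cam("top"); a=-.344; ux=np.array([np.cos(a),np.sin(a)]); uy=np.array([-ux[1],ux[0]])
o=np.array([.4815,-.1939])+.065*uy
ys=np.arange(-.006,.046,.001)
f=c["frame"].astype(np.float32)
for y in ys:
    P=np.array([[*(o+ux*x+uy*y),.1] for x in np.arange(-.04,.041,.001)])
    q=proj(c,P).astype(np.float32)
    v=cv2.remap(f,q[:,:1],q[:,1:],cv2.INTER_LINEAR)[:,0].mean(0)
    print(round(y*1e3),v.round().astype(int),end="; ")
E
python3 prof.py
```

```text
-6 [154 158 162]; -5 [155 159 163]; -4 [156 160 164]; -3 [157 161 165]; -2 [154 157 161]; -1 [142 145 148]; 0 [117 118 119]; 1 [82 81 78]; 2 [57 54 49]; 3 [51 46 37]; 4 [57 49 33]; 5 [65 54 28]; 6 [67 54 22]; 7 [52 42 19]; 8 [33 29 24]; 9 [29 28 31]; 10 [32 31 33]; 11 [33 31 33]; 12 [34 31 33]; 13 [34 31 33]; 14 [34 32 33]; 15 [34 32 33]; 16 [35 32 33]; 17 [34 32 33]; 18 [34 32 33]; 19 [34 32 33]; 20 [34 32 33]; 21 [35 32 33]; 22 [35 32 33]; 23 [34 32 33]; 24 [34 32 33]; 25 [35 33 34]; 26 [37 34 35]; 27 [36 33 34]; 28 [33 30 31]; 29 [26 24 24]; 30 [16 15 16]; 31 [11 10 11]; 32 [14 13 14]; 33 [23 22 22]; 34 [31 29 29]; 35 [33 30 32]; 36 [36 34 34]; 37 [50 48 46]; 38 [73 72 67]; 39 [98 99 90]; 40 [120 121 110]; 41 [129 129 118]; 42 [128 127 117]; 43 [125 125 114]; 44 [124 124 113]; 45 [124 123 113];
```

Request:
{"method": "jog_arm", "body": {"increments": [{"jaw":1,"translation":[0,0,0],"yaw":0.14},{"jaw":1,"translation":[0,0,0],"yaw":0.14},{"jaw":1,"translation":[0,0,0],"yaw":0.14},{"jaw":1,"translation":[0,0,0],"yaw":0.14},{"jaw":1,"translation":[0,0,0],"yaw":0.14},{"jaw":1,"translation":[4,0,0],"yaw":0},{"jaw":1,"translation":[4,0,0],"yaw":0},{"jaw":1,"translation":[4,-2,0],"yaw":0}], "grip_force": 40}}

```text
clock: 1.85
position: [0.3098, -0.6236, 0.4044]
tool_rot: [0.981, -0.195, -0.001, 0.001]
wrist_force: [-0.4, -1.1, -0.6]
grip_width: 0.996
```

Request:
{"method": "jog_arm", "body": {"increments": [{"jaw":1,"translation":[-0.5,-4.8,0],"yaw":0},{"jaw":1,"translation":[-0.5,-4.8,0],"yaw":0},{"jaw":1,"translation":[-0.5,-4.8,0],"yaw":0},{"jaw":1,"translation":[-0.5,-4.8,0],"yaw":0},{"jaw":1,"translation":[-0.5,-4.8,0],"yaw":0},{"jaw":1,"translation":[-0.5,-4.8,0],"yaw":0},{"jaw":1,"translation":[-0.5,-4.8,0],"yaw":0},{"jaw":1,"translation":[-0.5,-4.8,0],"yaw":0}]}}

```text
clock: 2.65
position: [0.4189, -0.2492, 0.405]
tool_rot: [0.981, -0.193, 0.0, 0.0]
wrist_force: [1.2, 0.7, -0.2]
grip_width: 1.005
```

Request:
{"method": "jog_arm", "body": {"increments": [{"jaw":1,"translation":[-1.1,-4.8,0],"yaw":0},{"jaw":1,"translation":[-1.1,-4.8,0],"yaw":0},{"jaw":1,"translation":[-1.1,-4.8,0],"yaw":0},{"jaw":1,"translation":[-1.1,-4.8,0],"yaw":0},{"jaw":1,"translation":[-1.1,-4.8,0],"yaw":0},{"jaw":1,"translation":[-1.1,-4.8,0],"yaw":0},{"jaw":1,"translation":[-1.1,-4.8,0],"yaw":0},{"jaw":1,"translation":[-1.1,-4.8,0],"yaw":0}]}}

```text
clock: 3.45
position: [0.4825, 0.1394, 0.4051]
tool_rot: [0.981, -0.193, 0.001, -0.0]
wrist_force: [1.4, -0.2, -0.6]
grip_width: 0.997
```

Request:
{"method": "jog_arm", "body": {"increments": [{"jaw":1,"translation":[-0.25,-3.3,0],"yaw":0},{"jaw":1,"translation":[-0.25,-3.3,0],"yaw":0},{"jaw":1,"translation":[-0.25,-3.3,0],"yaw":0},{"jaw":1,"translation":[0,0,4],"yaw":0},{"jaw":1,"translation":[0,0,3],"yaw":0},{"jaw":1,"translation":[0,0,0],"yaw":0},{"jaw":1,"translation":[0,0,0],"yaw":0},{"jaw":1,"translation":[0,0,0],"yaw":0}]}}

```text
clock: 4.25
position: [0.5136, 0.2322, 0.3368]
tool_rot: [0.981, -0.193, 0.001, -0.001]
wrist_force: [0.2, -0.5, 0.8]
grip_width: 1.003
```

```bash
cat > look.py <<'E'
from h import *
import sys
n,x0,y0,w,h,k,out=sys.argv[1],*map(int,sys.argv[2:7]),sys.argv[7]
c=cam(n); cv2.imwrite("pics/"+out,cv2.resize(c["frame"][y0:y0+h,x0:x0+w],None,fx=k,fy=k,interpolation=cv2.INTER_CUBIC)[...,::-1])
s=env.get_state(); a=R.from_quat(s["tool_rot"]); print(s["clock"],s["position"].round(4),"phi",np.arctan2(*a.apply([1,0,0])[1::-1]).round(4),a.apply([0,0,1]).round(3),np.round(s["wrist_force"],1),round(s["grip_width"],3))
E
python3 look.py side 270 220 110 150 4 s1.png
```

```text
4.3 [0.5136 0.2321 0.3368] phi -0.3886 [ 0.003  0.001 -1.   ] [ 0.2  0.6 -0.4] 0.999
```

View pics/s1.png

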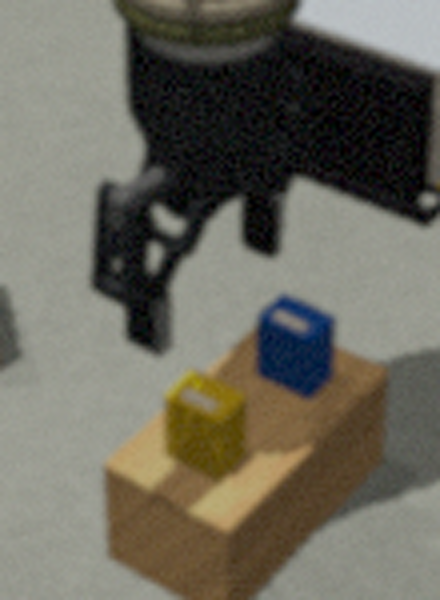

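The fingers straddle the yellow handle (crop 205,425) in line with the rack. I'll descend and grip.

Request:
{"method": "jog_arm", "body": {"increments": [{"jaw":1,"translation":[0,-0.2,3],"yaw":0},{"jaw":1,"translation":[0,0,3],"yaw":0},{"jaw":1,"translation":[0,0,2.4],"yaw":0},{"jaw":1,"translation":[0,0,0],"yaw":0},{"jaw":0,"translation":[0,0,0],"yaw":0},{"jaw":0,"translation":[0,0,0],"yaw":0},{"jaw":0,"translation":[0,0,0],"yaw":0},{"jaw":0,"translation":[0,0,0],"yaw":0}], "grip_force": 60}}

```text
clock: 5.1
position: [0.5143, 0.2339, 0.2518]
tool_rot: [0.981, -0.193, 0.001, -0.0]
wrist_force: [-0.1, 0.4, -0.6]
grip_width: 0.328
```

Request:
{"method": "jog_arm", "body": {"increments": [{"jaw":0,"translation":[0,0,0],"yaw":0},{"jaw":0,"translation":[0,0,0],"yaw":0},{"jaw":0,"translation":[0,0,0],"yaw":0},{"jaw":0,"translation":[0,0,0],"yaw":0},{"jaw":0,"translation":[0,0,-1],"yaw":0},{"jaw":0,"translation":[0,0,-2],"yaw":0},{"jaw":0,"translation":[0,0,-4],"yaw":0},{"jaw":0,"translation":[0,0,-4],"yaw":0}]}}

```text
clock: 5.9
position: [0.5135, 0.2337, 0.3621]
tool_rot: [0.981, -0.193, -0.001, 0.0]
wrist_force: [1.6, -0.3, -0.9]
grip_width: 0.297
```

Request:
{"method": "jog_arm", "body": {"increments": [{"jaw":0,"translation":[0.5,1.5,-2],"yaw":0},{"jaw":0,"translation":[1.7,4.5,0],"yaw":0},{"jaw":0,"translation":[1.8,4.6,0],"yaw":0},{"jaw":0,"translation":[1.8,4.6,0],"yaw":0},{"jaw":0,"translation":[1.8,4.6,0],"yaw":0},{"jaw":0,"translation":[1.8,4.6,0],"yaw":0},{"jaw":0,"translation":[1.8,4.6,0],"yaw":0},{"jaw":0,"translation":[1.7,4.5,0],"yaw":-0.045}]}}

```text
clock: 6.7
position: [0.5059, -0.127, 0.3815]
tool_rot: [0.985, -0.171, 0.0, 0.0]
wrist_force: [1.4, 0.0, -0.5]
grip_width: 0.298
```

Request:
{"method": "jog_arm", "body": {"increments": [{"jaw":0,"translation":[0,0.5,1.5],"yaw":0},{"jaw":0,"translation":[0,0,1],"yaw":0},{"jaw":0,"translation":[0,0,0],"yaw":0},{"jaw":0,"translation":[0,0,0],"yaw":0},{"jaw":0,"translation":[0,0,0],"yaw":0},{"jaw":0,"translation":[0,0,0],"yaw":0},{"jaw":0,"translation":[0,0,0],"yaw":0},{"jaw":0,"translation":[0,0,0],"yaw":0}]}}

```text
clock: 7.5
position: [0.5049, -0.1296, 0.356]
tool_rot: [0.985, -0.171, 0.0, 0.0]
wrist_force: [-0.2, 0.0, -0.9]
grip_width: 0.296
```

```bash
cat >> look.py <<'E'
p=s["position"]; ph=np.arctan2(*a.apply([1,0,0])[1::-1]); ge=np.array([.5058,-.1259]); g=-.344
d=p[:2]-ge; print("in gap frame x %.1f y %.1f mm, tip z %.1f"%(1e3*(d@[np.cos(g),np.sin(g)]),1e3*(d@[-np.sin(g),np.cos(g)]),1e3*(p[2]-.2338)))
E
python3 look.py side 310 150 130 130 5 s2.png
```

```text
7.55 [ 0.5049 -0.1297  0.3559] phi -0.3431 [ 0. -0. -1.] [-0.2  0.1 -1.9] 0.297
in gap frame x 0.4 y -3.9 mm, tip z 122.1
```

View pics/s2.png

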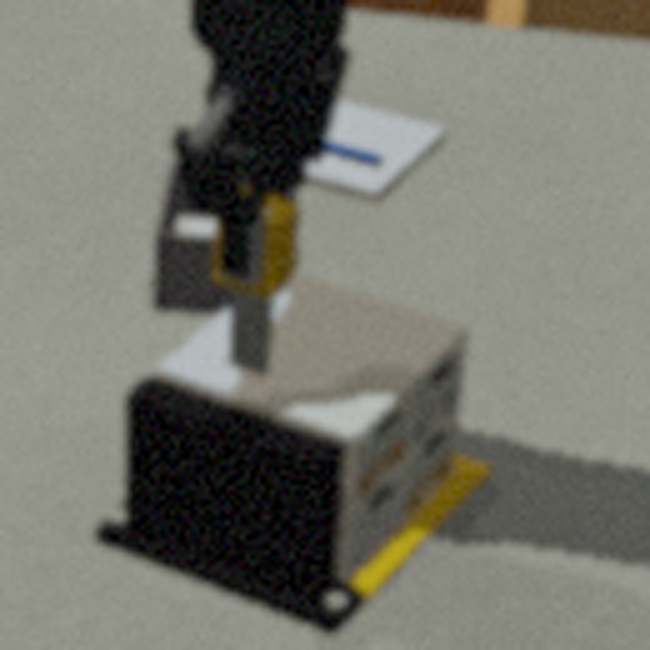

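The blade hangs upright over the gap (tip at crop 250,370) with nothing else touched. I'll go down slowly.

Request:
{"method": "jog_arm", "body": {"increments": [{"jaw":0,"translation":[0,0.14,0.8],"yaw":0},{"jaw":0,"translation":[0,0,0.8],"yaw":0},{"jaw":0,"translation":[0,0,0.2],"yaw":0},{"jaw":0,"translation":[0,0,0.2],"yaw":0},{"jaw":0,"translation":[0,0,0.2],"yaw":0},{"jaw":0,"translation":[0,0,0.2],"yaw":0},{"jaw":0,"translation":[0,0,0.1],"yaw":0},{"jaw":0,"translation":[0,0,0],"yaw":0}]}}

```text
clock: 8.35
position: [0.5044, -0.1311, 0.3306]
tool_rot: [0.985, -0.171, 0.0, 0.0]
wrist_force: [0.4, 0.5, -1.1]
grip_width: 0.296
```

```bash
cat > st.py <<'E'
from rig import env
import numpy as np
from scipy.spatial.transform import Rotation as R
s=env.get_state(); a=R.from_quat(s["tool_rot"]); p=s["position"]; g=-.344; ux=np.array([np.cos(g),np.sin(g)]);uy=np.array([-ux[1],ux[0]])
d=p[:2]-[.5058,-.1259]; F=s["wrist_force"]
print(s["clock"],"gap x %.2f y %.2f tipz %.2f"%(1e3*d@ux,1e3*d@uy,1e3*(p[2]-.2338)),"F x %.1f y %.1f z %.1f"%(F[:2]@ux,F[:2]@uy,F[2]),"M",np.round(s["ft_torque"],2),"grip %.3f"%s["grip_width"],"phi %.4f"%np.arctan2(*a.apply([1,0,0])[1::-1]))
E
python3 st.py
```

```text
8.35 gap x 0.39 y -5.37 tipz 96.84 F x 0.2 y 0.6 z -1.1 M [-0.01  0.02 -0.02] grip 0.296 phi -0.3432
```

Request:
{"method": "jog_arm", "body": {"increments": [{"jaw":0,"translation":[0,0,0.1],"yaw":0},{"jaw":0,"translation":[0,0,0.1],"yaw":0},{"jaw":0,"translation":[0,0,0.1],"yaw":0},{"jaw":0,"translation":[0,0,0.1],"yaw":0},{"jaw":0,"translation":[0,0,0.1],"yaw":0},{"jaw":0,"translation":[0,0,0.1],"yaw":0},{"jaw":0,"translation":[0,0,0],"yaw":0},{"jaw":0,"translation":[0,0,0],"yaw":0}]}}

```text
clock: 9.15
position: [0.5044, -0.131, 0.3247]
tool_rot: [0.985, -0.171, -0.0, -0.0]
wrist_force: [0.7, 1.0, -2.2]
grip_width: 0.296
```

```bash
python3 st.py
```

```text
9.15 gap x 0.37 y -5.25 tipz 90.87 F x 0.3 y 1.2 z -2.2 M [ 0.32 -0.19  0.  ] grip 0.296 phi -0.3431
```

Request:
{"method": "jog_arm", "body": {"increments": [{"jaw":0,"translation":[0,-0.1,0],"yaw":0},{"jaw":0,"translation":[0,0,0.1],"yaw":0},{"jaw":0,"translation":[0,0,0.1],"yaw":0},{"jaw":0,"translation":[0,0,0.1],"yaw":0},{"jaw":0,"translation":[0,0,0.1],"yaw":0},{"jaw":0,"translation":[0,0,0.1],"yaw":0},{"jaw":0,"translation":[0,0,0.1],"yaw":0},{"jaw":0,"translation":[0,0,0],"yaw":0}]}}

```text
clock: 9.95
position: [0.5046, -0.1301, 0.3185]
tool_rot: [0.985, -0.171, -0.0, 0.0]
wrist_force: [0.5, -0.2, -0.8]
grip_width: 0.296
```

```bash
python3 st.py
```

```text
9.95 gap x 0.34 y -4.38 tipz 84.74 F x 0.5 y 0.0 z -0.8 M [-0.01 -0.02 -0.04] grip 0.296 phi -0.3432
```

Request:
{"method": "jog_arm", "body": {"increments": [{"jaw":0,"translation":[0,-0.03,0.1],"yaw":0},{"jaw":0,"translation":[0,0,0.1],"yaw":0},{"jaw":0,"translation":[0,0,0.1],"yaw":0},{"jaw":0,"translation":[0,0,0.1],"yaw":0},{"jaw":0,"translation":[0,0,0.1],"yaw":0},{"jaw":0,"translation":[0,0,0.1],"yaw":0},{"jaw":0,"translation":[0,0,0.1],"yaw":0},{"jaw":0,"translation":[0,0,0],"yaw":0}]}}

```text
clock: 10.75
position: [0.5047, -0.1299, 0.3115]
tool_rot: [0.985, -0.171, -0.0, 0.0]
wrist_force: [1.5, 0.6, -1.0]
grip_width: 0.292
```

```bash
python3 st.py
```

```text
10.75 gap x 0.34 y -4.09 tipz 77.71 F x 1.2 y 1.1 z -1.0 M [ 0.03 -0.02  0.  ] grip 0.292 phi -0.3433
```

Request:
{"method": "jog_arm", "body": {"increments": [{"jaw":0,"translation":[0,-0.03,0.1],"yaw":0},{"jaw":0,"translation":[0,0,0.1],"yaw":0},{"jaw":0,"translation":[0,0,0.1],"yaw":0},{"jaw":0,"translation":[0,0,0.1],"yaw":0},{"jaw":0,"translation":[0,0,0.1],"yaw":0},{"jaw":0,"translation":[0,0,0.1],"yaw":0},{"jaw":0,"translation":[0,0,0],"yaw":0},{"jaw":0,"translation":[0,0,0],"yaw":0}]}}

```text
clock: 11.55
position: [0.5049, -0.1295, 0.3057]
tool_rot: [0.985, -0.171, -0.0, -0.0]
wrist_force: [0.5, 0.5, -1.8]
grip_width: 0.3
```

```bash
python3 st.py
```

```text
11.55 gap x 0.36 y -3.71 tipz 71.87 F x 0.3 y 0.6 z -1.8 M [ 0.05 -0.02 -0.  ] grip 0.300 phi -0.3432
```

Request:
{"method": "jog_arm", "body": {"increments": [{"jaw":0,"translation":[0,-0.03,0.1],"yaw":0},{"jaw":0,"translation":[0,0,0.1],"yaw":0},{"jaw":0,"translation":[0,0,0.1],"yaw":0},{"jaw":0,"translation":[0,0,0.1],"yaw":0},{"jaw":0,"translation":[0,0,0.1],"yaw":0},{"jaw":0,"translation":[0,0,0.1],"yaw":0},{"jaw":0,"translation":[0,0,0],"yaw":0},{"jaw":0,"translation":[0,0,0],"yaw":0}]}}

```text
clock: 12.35
position: [0.505, -0.1292, 0.2996]
tool_rot: [0.985, -0.171, -0.0, -0.0]
wrist_force: [0.4, 1.5, -1.6]
grip_width: 0.301
```

```bash
python3 st.py
```

```text
12.35 gap x 0.36 y -3.36 tipz 65.82 F x -0.2 y 1.5 z -1.6 M [ 0.3  -0.16 -0.07] grip 0.301 phi -0.3430
```

Request:
{"method": "jog_arm", "body": {"increments": [{"jaw":0,"translation":[0,-0.06,0],"yaw":0},{"jaw":0,"translation":[0,0,0.1],"yaw":0},{"jaw":0,"translation":[0,0,0.1],"yaw":0},{"jaw":0,"translation":[0,0,0.1],"yaw":0},{"jaw":0,"translation":[0,0,0.1],"yaw":0},{"jaw":0,"translation":[0,0,0],"yaw":0},{"jaw":0,"translation":[0,0,0],"yaw":0},{"jaw":0,"translation":[0,0,0],"yaw":0}]}}

```text
clock: 13.15
position: [0.5052, -0.1288, 0.2957]
tool_rot: [0.985, -0.171, 0.0, 0.0]
wrist_force: [0.2, -0.5, -1.2]
grip_width: 0.298
```

```bash
python3 st.py
```

```text
13.15 gap x 0.39 y -2.89 tipz 61.92 F x 0.4 y -0.4 z -1.2 M [-0.01 -0.04 -0.04] grip 0.298 phi -0.3433
```

Request:
{"method": "jog_arm", "body": {"increments": [{"jaw":0,"translation":[0,-0.02,0],"yaw":0},{"jaw":0,"translation":[0,0,0.1],"yaw":0},{"jaw":0,"translation":[0,0,0.1],"yaw":0},{"jaw":0,"translation":[0,0,0.1],"yaw":0},{"jaw":0,"translation":[0,0,0.1],"yaw":0},{"jaw":0,"translation":[0,0,0],"yaw":0},{"jaw":0,"translation":[0,0,0],"yaw":0},{"jaw":0,"translation":[0,0,0],"yaw":0}]}}

```text
clock: 13.95
position: [0.5053, -0.1285, 0.2918]
tool_rot: [0.985, -0.171, 0.0, 0.0]
wrist_force: [-0.7, 1.1, -0.7]
grip_width: 0.297
```

```bash
python3 st.py
```

```text
13.95 gap x 0.38 y -2.63 tipz 57.95 F x -1.1 y 0.8 z -0.7 M [0.04 0.   0.03] grip 0.297 phi -0.3431
```

Request:
{"method": "jog_arm", "body": {"increments": [{"jaw":0,"translation":[0,-0.02,0],"yaw":0},{"jaw":0,"translation":[0,0,0.1],"yaw":0},{"jaw":0,"translation":[0,0,0.1],"yaw":0},{"jaw":0,"translation":[0,0,0.1],"yaw":0},{"jaw":0,"translation":[0,0,0.1],"yaw":0},{"jaw":0,"translation":[0,0,0],"yaw":0},{"jaw":0,"translation":[0,0,0],"yaw":0},{"jaw":0,"translation":[0,0,0],"yaw":0}]}}

```text
clock: 14.75
position: [0.5054, -0.1283, 0.2877]
tool_rot: [0.985, -0.171, 0.0, 0.0]
wrist_force: [-0.2, -0.9, -1.2]
grip_width: 0.299
```

```bash
python3 st.py
```

```text
14.75 gap x 0.43 y -2.43 tipz 53.87 F x 0.1 y -0.9 z -1.2 M [ 0.01 -0.27  0.01] grip 0.299 phi -0.3432
```

Request:
{"method": "jog_arm", "body": {"increments": [{"jaw":0,"translation":[0,0,0.1],"yaw":0},{"jaw":0,"translation":[0,0,0.1],"yaw":0},{"jaw":0,"translation":[0,0,0.1],"yaw":0},{"jaw":0,"translation":[0,0,0.05],"yaw":0},{"jaw":0,"translation":[0,0,0],"yaw":0},{"jaw":0,"translation":[0,0,0],"yaw":0},{"jaw":0,"translation":[0,0,0],"yaw":0},{"jaw":0,"translation":[0,0,0],"yaw":0}]}}

```text
clock: 15.55
position: [0.5056, -0.1284, 0.2851]
tool_rot: [0.985, -0.171, 0.001, 0.0]
wrist_force: [-2.2, 1.6, 7.8]
grip_width: 0.302
```

```bash
python3 st.py
```

```text
15.55 gap x 0.65 y -2.39 tipz 51.32 F x -2.6 y 0.7 z 7.8 M [ 0.11  0.52 -0.13] grip 0.302 phi -0.3433
```

Free of drag to about 46 mm, the yellow blade only took load at about 49 mm. The gap is therefore at least 7.5 mm, and the blue blade should nip well inside the band. I'll put yellow back in its slot and try blue.

Request:
{"method": "jog_arm", "body": {"increments": [{"jaw":0,"translation":[0,0,-0.5],"yaw":0},{"jaw":0,"translation":[0,0,-2.5],"yaw":0},{"jaw":0,"translation":[0,0,-4],"yaw":0},{"jaw":0,"translation":[0,0,-4],"yaw":0},{"jaw":0,"translation":[-0.7,-2,-1],"yaw":0},{"jaw":0,"translation":[-1.5,-4.5,0],"yaw":0},{"jaw":0,"translation":[-1.5,-4.5,0],"yaw":0},{"jaw":0,"translation":[-1.5,-4.5,0],"yaw":0}]}}

```text
clock: 16.35
position: [0.5081, 0.0366, 0.4044]
tool_rot: [0.985, -0.171, 0.0, 0.0]
wrist_force: [1.0, 0.2, -0.5]
grip_width: 0.299
```

Request:
{"method": "jog_arm", "body": {"increments": [{"jaw":0,"translation":[-1.5,-4.5,0],"yaw":0},{"jaw":0,"translation":[-1.5,-4.5,0],"yaw":0},{"jaw":0,"translation":[-1.5,-4.5,0],"yaw":0},{"jaw":0,"translation":[-1.5,-4.5,0],"yaw":0},{"jaw":0,"translation":[-0.2,-0.9,0],"yaw":0.045},{"jaw":0,"translation":[0,0,0],"yaw":0},{"jaw":0,"translation":[0,0,0],"yaw":0},{"jaw":0,"translation":[0,0,0],"yaw":0}]}}

```text
clock: 17.15
position: [0.5142, 0.2322, 0.4041]
tool_rot: [0.981, -0.194, 0.0, 0.0]
wrist_force: [-0.3, -0.8, -1.1]
grip_width: 0.296
```

```bash
cat >> st.py <<'E'
ph=np.arctan2(*a.apply([1,0,0])[1::-1])
for n,t in(("yel",[.5143,.2339,.2520]),("blu",[.4838,.1604,.2520]),("gap",[.5052,-.1288,.3558])):
    e=a.inv().apply(np.array(t)-p)*100; print(n,"tool cm",e.round(2))
E
python3 st.py
```

```text
17.15 gap x -112.89 y 339.92 tipz 170.35 F x -0.0 y -0.9 z -1.1 M [-0.01 -0.01 -0.01] grip 0.296 phi -0.3898
yel tool cm [-0.06 -0.18 15.21]
blu tool cm [-0.09  7.78 15.22]
gap tool cm [12.89 33.73  4.87]
```

Request:
{"method": "jog_arm", "body": {"increments": [{"jaw":0,"translation":[-0.05,-0.18,3],"yaw":0},{"jaw":0,"translation":[0,0,3],"yaw":0},{"jaw":0,"translation":[0,0,3],"yaw":0},{"jaw":0,"translation":[0,0,0.4],"yaw":0},{"jaw":0,"translation":[0,0,0.4],"yaw":0},{"jaw":0,"translation":[0,0,0.4],"yaw":0},{"jaw":0,"translation":[0,0,0.4],"yaw":0},{"jaw":0,"translation":[0,0,0.4],"yaw":0}]}}

```text
clock: 17.95
position: [0.5142, 0.2359, 0.2949]
tool_rot: [0.981, -0.193, 0.001, -0.0]
wrist_force: [-0.1, 0.1, -1.0]
grip_width: 0.302
```

```bash
python3 st.py
```

```text
17.95 gap x -114.06 y 343.41 tipz 61.06 F x -0.1 y 0.1 z -1.0 M [ 0.05 -0.01  0.01] grip 0.302 phi -0.3883
yel tool cm [0.07 0.18 4.29]
blu tool cm [0.04 8.14 4.28]
gap tool cm [12.98 34.09 -6.11]
```

Request:
{"method": "jog_arm", "body": {"increments": [{"jaw":0,"translation":[0,0.15,1],"yaw":0},{"jaw":0,"translation":[0,0,1],"yaw":0},{"jaw":0,"translation":[0,0,1],"yaw":0},{"jaw":0,"translation":[0,0,0.5],"yaw":0},{"jaw":0,"translation":[0,0,0.2],"yaw":0},{"jaw":0,"translation":[0,0,0.2],"yaw":0},{"jaw":0,"translation":[0,0,0.2],"yaw":0},{"jaw":0,"translation":[0,0,0],"yaw":0}]}}

```text
clock: 18.75
position: [0.5134, 0.2344, 0.2532]
tool_rot: [0.981, -0.193, 0.0, 0.0]
wrist_force: [0.3, -0.1, -0.2]
grip_width: 0.299
```

```bash
python3 st.py
```

```text
18.75 gap x -114.37 y 341.79 tipz 19.39 F x 0.3 y -0.0 z -0.2 M [ 0.03 -0.03  0.03] grip 0.299 phi -0.3881
yel tool cm [0.1  0.02 0.12]
blu tool cm [0.06 7.97 0.12]
gap tool cm [ 12.99  33.93 -10.26]
```

Request:
{"method": "jog_arm", "body": {"increments": [{"jaw":0,"translation":[0,0,0.1],"yaw":0},{"jaw":0,"translation":[0,0,0],"yaw":0},{"jaw":0.7,"translation":[0,0,0],"yaw":0},{"jaw":0.7,"translation":[0,0,0],"yaw":0},{"jaw":0.7,"translation":[0,0,0],"yaw":0},{"jaw":0.7,"translation":[0,0,-2],"yaw":0},{"jaw":0.7,"translation":[0,0,-3],"yaw":0},{"jaw":0.7,"translation":[0,0,-3],"yaw":0}]}}

```text
clock: 19.55
position: [0.5132, 0.2343, 0.333]
tool_rot: [0.981, -0.193, -0.0, 0.0]
wrist_force: [-0.1, 0.4, 0.7]
grip_width: 0.696
```

```bash
python3 st.py
```

```text
19.55 gap x -114.51 y 341.64 tipz 99.19 F x -0.3 y 0.4 z 0.7 M [ 0.03 -0.1   0.02] grip 0.696 phi -0.3881
yel tool cm [ 0.12 -0.    8.1 ]
blu tool cm [0.08 7.95 8.1 ]
gap tool cm [13.   33.92 -2.27]
```

Request:
{"method": "jog_arm", "body": {"increments": [{"jaw":0.9,"translation":[0.1,3.9,0],"yaw":0},{"jaw":0.9,"translation":[0,4,0],"yaw":0},{"jaw":0.9,"translation":[0,0,1],"yaw":0},{"jaw":0.9,"translation":[0,0,3],"yaw":0},{"jaw":0.9,"translation":[0,0,3],"yaw":0},{"jaw":0.9,"translation":[0,0,1.1],"yaw":0},{"jaw":0.9,"translation":[0,0,0],"yaw":0},{"jaw":0.9,"translation":[0,0,0],"yaw":0}]}}

```text
clock: 20.35
position: [0.4848, 0.1613, 0.2521]
tool_rot: [0.981, -0.193, 0.0, -0.0]
wrist_force: [0.3, 0.4, 0.6]
grip_width: 0.898
```

Request:
{"method": "jog_arm", "body": {"increments": [{"jaw":0,"translation":[0,0,0],"yaw":0},{"jaw":0,"translation":[0,0,0],"yaw":0},{"jaw":0,"translation":[0,0,0],"yaw":0},{"jaw":0,"translation":[0,0,0],"yaw":0},{"jaw":0,"translation":[0,0,0],"yaw":0},{"jaw":0,"translation":[0,0,0],"yaw":0},{"jaw":0,"translation":[0,0,0],"yaw":0},{"jaw":0,"translation":[0,0,0],"yaw":0}]}}

```text
clock: 21.15
position: [0.4846, 0.161, 0.2519]
tool_rot: [0.981, -0.193, 0.0, -0.0]
wrist_force: [-0.7, -1.8, 6.7]
grip_width: 0.3
```

```bash
python3 st.py; python3 look.py side 290 220 110 150 4 s3.png
```

```text
21.15 gap x -116.68 y 262.94 tipz 18.05 F x -0.0 y -2.0 z 6.7 M [-0.21  0.3  -0.01] grip 0.300 phi -0.3883
yel tool cm [-0.01 -7.87 -0.01]
blu tool cm [-0.06  0.09 -0.01]
gap tool cm [ 12.88  26.04 -10.4 ]
21.2 [0.4846 0.161  0.2518] phi -0.3882 [ 0.001  0.    -1.   ] [-1.2 -1.5  7. ] 0.298
in gap frame x -116.7 y 263.0 mm, tip z 18.0
```

View pics/s3.png

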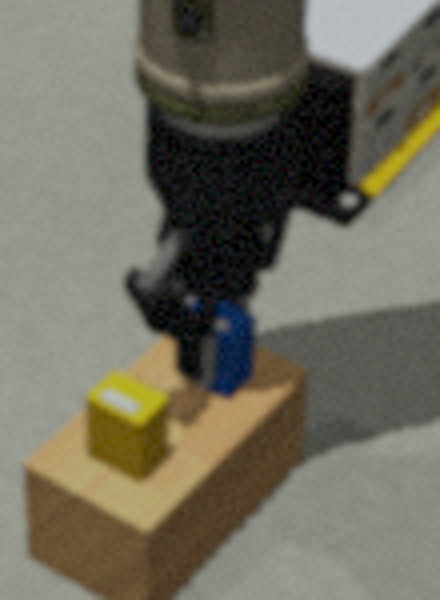

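Yellow stands in its slot (crop 127,425) and blue is gripped (crop 232,345).

Request:
{"method": "jog_arm", "body": {"increments": [{"jaw":0,"translation":[0,0,-0.5],"yaw":0},{"jaw":0,"translation":[0,0,-3],"yaw":0},{"jaw":0,"translation":[0,0,-4.5],"yaw":0},{"jaw":0,"translation":[0,0,-4],"yaw":0},{"jaw":0,"translation":[2.1,4.3,0],"yaw":0},{"jaw":0,"translation":[2.1,4.3,0],"yaw":0},{"jaw":0,"translation":[2.1,4.3,0],"yaw":0},{"jaw":0,"translation":[2.1,4.3,0],"yaw":0}]}}

```text
clock: 22.0
position: [0.4966, -0.0319, 0.3715]
tool_rot: [0.981, -0.193, 0.0, 0.0]
wrist_force: [0.8, -0.1, -1.1]
grip_width: 0.291
```

Request:
{"method": "jog_arm", "body": {"increments": [{"jaw":0,"translation":[2.1,4.3,0],"yaw":0},{"jaw":0,"translation":[2.1,4.3,0],"yaw":0},{"jaw":0,"translation":[0.2,0.2,0],"yaw":-0.045},{"jaw":0,"translation":[0,0,1.2],"yaw":0},{"jaw":0,"translation":[0,0,0],"yaw":0},{"jaw":0,"translation":[0,0,0],"yaw":0},{"jaw":0,"translation":[0,0,0],"yaw":0},{"jaw":0,"translation":[0,0,0],"yaw":0}]}}

```text
clock: 22.8
position: [0.5046, -0.1275, 0.3595]
tool_rot: [0.985, -0.17, 0.0, 0.0]
wrist_force: [0.1, 0.6, -0.6]
grip_width: 0.293
```

```bash
python3 st.py
```

```text
22.8 gap x -0.61 y -1.89 tipz 125.69 F x -0.1 y 0.6 z -0.6 M [ 0.02 -0.02 -0.02] grip 0.293 phi -0.3422
yel tool cm [-11.22 -34.37  10.75]
blu tool cm [-11.62 -26.42  10.75]
gap tool cm [0.1  0.1  0.37]
```

Request:
{"method": "jog_arm", "body": {"increments": [{"jaw":0,"translation":[0,0.12,1],"yaw":0},{"jaw":0,"translation":[0,0,1.1],"yaw":0},{"jaw":0,"translation":[0,0,0.1],"yaw":0},{"jaw":0,"translation":[0,0,0.15],"yaw":0},{"jaw":0,"translation":[0,0,0.15],"yaw":0},{"jaw":0,"translation":[0,0,0.15],"yaw":0},{"jaw":0,"translation":[0,0,0.15],"yaw":0},{"jaw":0,"translation":[0,0,0.1],"yaw":0}]}}

```text
clock: 23.6
position: [0.5041, -0.1293, 0.3302]
tool_rot: [0.985, -0.171, 0.0, 0.0]
wrist_force: [-0.2, 0.4, -0.8]
grip_width: 0.298
```

```bash
python3 st.py
```

```text
23.6 gap x -0.46 y -3.80 tipz 96.37 F x -0.3 y 0.3 z -0.8 M [0.07 0.02 0.01] grip 0.298 phi -0.3432
yel tool cm [-11.26 -34.55   7.81]
blu tool cm [-11.66 -26.6    7.81]
gap tool cm [ 0.09 -0.09 -2.56]
```

Request:
{"method": "jog_arm", "body": {"increments": [{"jaw":0,"translation":[0,-0.06,0],"yaw":0},{"jaw":0,"translation":[0,0,0.1],"yaw":0},{"jaw":0,"translation":[0,0,0.1],"yaw":0},{"jaw":0,"translation":[0,0,0.1],"yaw":0},{"jaw":0,"translation":[0,0,0.1],"yaw":0},{"jaw":0,"translation":[0,0,0.1],"yaw":0},{"jaw":0,"translation":[0,0,0],"yaw":0},{"jaw":0,"translation":[0,0,0],"yaw":0}]}}

```text
clock: 24.4
position: [0.5043, -0.1288, 0.3252]
tool_rot: [0.985, -0.171, -0.0, 0.0]
wrist_force: [-0.3, 0.1, -1.3]
grip_width: 0.3
```

```bash
python3 st.py
```

```text
24.4 gap x -0.49 y -3.21 tipz 91.39 F x -0.3 y 0.0 z -1.3 M [-0.04 -0.02 -0.01] grip 0.300 phi -0.3432
yel tool cm [-11.26 -34.49   7.32]
blu tool cm [-11.66 -26.54   7.32]
gap tool cm [ 0.09 -0.03 -3.06]
```

Request:
{"method": "jog_arm", "body": {"increments": [{"jaw":0,"translation":[0,-0.02,0],"yaw":0},{"jaw":0,"translation":[0,0,0.1],"yaw":0},{"jaw":0,"translation":[0,0,0.1],"yaw":0},{"jaw":0,"translation":[0,0,0.1],"yaw":0},{"jaw":0,"translation":[0,0,0.1],"yaw":0},{"jaw":0,"translation":[0,0,0.1],"yaw":0},{"jaw":0,"translation":[0,0,0],"yaw":0},{"jaw":0,"translation":[0,0,0],"yaw":0}]}}

```text
clock: 25.2
position: [0.5043, -0.1286, 0.3202]
tool_rot: [0.985, -0.171, 0.0, 0.0]
wrist_force: [-0.7, 0.3, -0.5]
grip_width: 0.294
```

```bash
python3 st.py|head -1
```

```text
25.2 gap x -0.48 y -3.01 tipz 86.40 F x -0.8 y 0.0 z -0.5 M [-0.   -0.01 -0.  ] grip 0.294 phi -0.3432
```

Request:
{"method": "jog_arm", "body": {"increments": [{"jaw":0,"translation":[0,-0.02,0],"yaw":0},{"jaw":0,"translation":[0,0,0.1],"yaw":0},{"jaw":0,"translation":[0,0,0.1],"yaw":0},{"jaw":0,"translation":[0,0,0.1],"yaw":0},{"jaw":0,"translation":[0,0,0.1],"yaw":0},{"jaw":0,"translation":[0,0,0],"yaw":0},{"jaw":0,"translation":[0,0,0],"yaw":0},{"jaw":0,"translation":[0,0,0],"yaw":0}]}}

```text
clock: 26.0
position: [0.5044, -0.1284, 0.3162]
tool_rot: [0.985, -0.171, 0.0, 0.0]
wrist_force: [0.0, 0.2, -2.8]
grip_width: 0.296
```

```bash
python3 st.py|head -1
```

```text
26.0 gap x -0.47 y -2.82 tipz 82.43 F x -0.1 y 0.2 z -2.8 M [-0.01  0.01  0.01] grip 0.296 phi -0.3432
```

Request:
{"method": "jog_arm", "body": {"increments": [{"jaw":0,"translation":[0,-0.02,0],"yaw":0},{"jaw":0,"translation":[0,0,0.1],"yaw":0},{"jaw":0,"translation":[0,0,0.1],"yaw":0},{"jaw":0,"translation":[0,0,0.1],"yaw":0},{"jaw":0,"translation":[0,0,0.1],"yaw":0},{"jaw":0,"translation":[0,0,0],"yaw":0},{"jaw":0,"translation":[0,0,0],"yaw":0},{"jaw":0,"translation":[0,0,0],"yaw":0}]}}

```text
clock: 26.8
position: [0.5045, -0.1282, 0.3122]
tool_rot: [0.985, -0.171, 0.0, 0.0]
wrist_force: [0.2, -0.7, -1.2]
grip_width: 0.295
```

```bash
python3 st.py|head -1
```

```text
26.8 gap x -0.45 y -2.59 tipz 78.38 F x 0.5 y -0.6 z -1.2 M [-0.11 -0.09 -0.03] grip 0.295 phi -0.3432
```

Request:
{"method": "jog_arm", "body": {"increments": [{"jaw":0,"translation":[0,0,0.1],"yaw":0},{"jaw":0,"translation":[0,0,0.1],"yaw":0},{"jaw":0,"translation":[0,0,0.1],"yaw":0},{"jaw":0,"translation":[0,0,0],"yaw":0},{"jaw":0,"translation":[0,0,0],"yaw":0},{"jaw":0,"translation":[0,0,0],"yaw":0},{"jaw":0,"translation":[0,0,0],"yaw":0},{"jaw":0,"translation":[0,0,0],"yaw":0}]}}

```text
clock: 27.6
position: [0.5048, -0.1282, 0.3103]
tool_rot: [0.985, -0.171, 0.001, 0.0]
wrist_force: [-2.5, 0.3, 7.7]
grip_width: 0.295
```

```bash
python3 st.py|head -1
```

```text
27.6 gap x -0.17 y -2.54 tipz 76.49 F x -2.4 y -0.6 z 7.7 M [-0.04  0.5  -0.03] grip 0.295 phi -0.3432
```

The blue blade nips at about 23.5 mm depth, so the gap is about 7.8 mm, which agrees with the yellow result. I'll press it a little firmer.

Request:
{"method": "jog_arm", "body": {"increments": [{"jaw":0,"translation":[0,0,0.03],"yaw":0},{"jaw":0,"translation":[0,0,0.03],"yaw":0},{"jaw":0,"translation":[0,0,0.03],"yaw":0},{"jaw":0,"translation":[0,0,0],"yaw":0},{"jaw":0,"translation":[0,0,0],"yaw":0},{"jaw":0,"translation":[0,0,0],"yaw":0},{"jaw":0,"translation":[0,0,0],"yaw":0},{"jaw":0,"translation":[0,0,0],"yaw":0}]}}

```text
clock: 28.4
position: [0.5049, -0.1283, 0.31]
tool_rot: [0.985, -0.171, 0.001, 0.0]
wrist_force: [-3.2, 0.6, 13.5]
grip_width: 0.295
```

```bash
python3 st.py|head -1
```

```text
28.4 gap x -0.08 y -2.57 tipz 76.17 F x -3.2 y -0.5 z 13.5 M [-0.01  1.02  0.02] grip 0.295 phi -0.3433
```

Request:
{"method": "jog_arm", "body": {"increments": [{"jaw":0.7,"translation":[0,0,0],"yaw":0},{"jaw":0.7,"translation":[0,0,0],"yaw":0},{"jaw":0.7,"translation":[0,0,0],"yaw":0},{"jaw":0.7,"translation":[0,0,0],"yaw":0},{"jaw":0.7,"translation":[0,0,-1],"yaw":0},{"jaw":0.7,"translation":[0,0,-3],"yaw":0},{"jaw":0.7,"translation":[0,0,-4],"yaw":0},{"jaw":0.7,"translation":[0,0,-4],"yaw":0}]}}

```text
clock: 29.2
position: [0.5041, -0.1281, 0.4303]
tool_rot: [0.985, -0.171, -0.0, 0.0]
wrist_force: [1.5, -0.8, -0.9]
grip_width: 0.7
```

Request:
{"method": "jog_arm", "body": {"increments": [{"jaw":0.7,"translation":[0,0,-3],"yaw":0},{"jaw":0.7,"translation":[-4,0,0],"yaw":0},{"jaw":0.7,"translation":[-4,0,0],"yaw":0},{"jaw":0.7,"translation":[0,4,0],"yaw":0},{"jaw":0.7,"translation":[0,4,0],"yaw":0},{"jaw":0.7,"translation":[0,4,0],"yaw":0},{"jaw":0.7,"translation":[0,4,0],"yaw":0},{"jaw":0.7,"translation":[0,0,0],"yaw":0}]}}

```text
clock: 30.0
position: [0.3727, -0.2564, 0.4591]
tool_rot: [0.985, -0.175, 0.0, 0.001]
wrist_force: [-0.1, 0.6, -0.8]
grip_width: 0.701
```

```bash
cat > fin.py <<'E'
from h import *
c=cam("side"); t=cam("top"); f1=c["frame"][170:280,310:430]; f2=t["frame"][225:325,150:430]
a=cv2.resize(f1,(480,440),interpolation=cv2.INTER_CUBIC); b=cv2.resize(c["frame"][270:390,280:380],(320,384),interpolation=cv2.INTER_CUBIC)
im=np.zeros((600,800,3),np.uint8); im[:440,:480]=a; im[:384,480:]=b; d=cv2.resize(f2,(440,157)); im[443:600,:440]=d
cv2.imwrite("pics/fin.png",im[...,::-1])
for n in("thick_grip","thin_grip","carton_mid","jar_mid","bin_mid"):
    A=env.tip_of(n,"side");B=env.tip_of(n,"top")
    if A and B: X,r=tri([(c,A[0]["at"]),(t,B[0]["at"])]); print(n,X.round(4),round(r,1),A[0]["confidence"],B[0]["confidence"])
E
python3 fin.py; python3 st.py|head -1
```

```text
thick_grip [ 0.5063 -0.1311  0.1539] 5.5 0.55 0.73
thin_grip [0.5177 0.2326 0.094 ] 0.2 0.9 0.65
carton_mid [0.7154 0.1024 0.0366] 3.4 0.77 0.97
jar_mid [0.5615 0.4084 0.0442] 3.4 0.91 0.69
bin_mid [ 0.5853 -0.4278  0.0217] 2.6 0.69 0.93
30.6 gap x -80.34 y -162.38 tipz 224.53 F x -1.3 y -0.1 z 0.0 M [ 0.01 -0.    0.04] grip 0.698 phi -0.3426
```

View pics/fin.png

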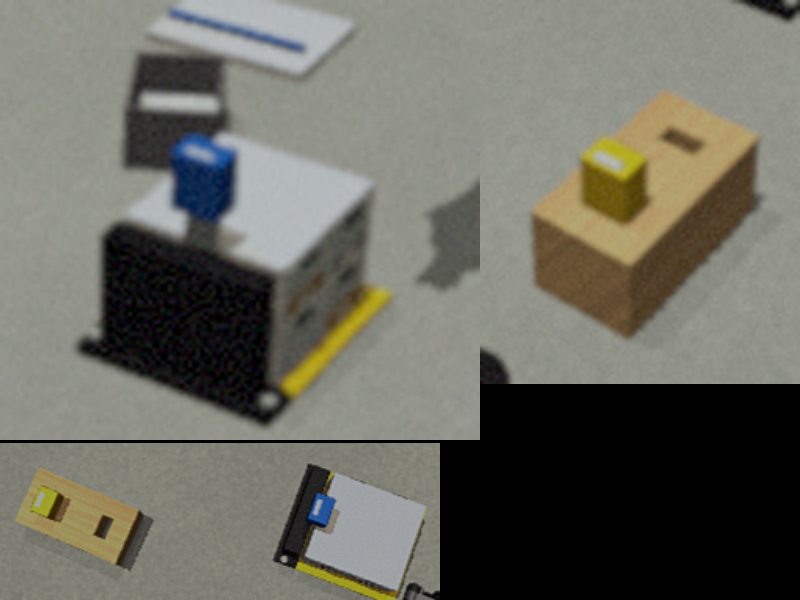

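The blue blade stands upright in the gap with its handle clear of the top (205,175). Yellow is seated in its slot (612,180), and the bystanders haven't moved. I'll hand in.

```bash
python3 -c "
from rig import env
print(env.hand_in())"
```

```text
the job is handed in; nothing more can be done
None
```

The blue (thicker) blade is nipped upright in the gap and released. The yellow (thinner) blade is back in its slot in the rack. I handed the job in at about 31 s on the robot's clock, and no verdict was reported.

**Feeling the gap:** I tried yellow first. It went in freely to about 46 mm and took load only at about 49 mm, just short of its handle landing, so it was too thin. Blue stopped firmly by itself at about 23.5 mm. I pressed it with 13.5 N by the wrist sensor and it went in no more than 0.3 mm further. Both depths put the gap at about 7.8 mm.

**Last checks:**
- **Blue blade:** it looks upright and in line with the gap. Its grip point measured about 54 mm above the cheek's top edge, where the arm's own reading gave about 56 mm. The side and top cameras disagreed by about 5 mm on this point.
- **Yellow blade:** its handle looks seated on the rack. The grip point measured 94 mm above the counter (nominal 98 mm, allowed 93 to 103 mm), so the measurement sits close to the lower limit.
- **Bystanders:** the carton, jar and bin measured within about 7 mm of their starting positions, which is about the measuring error.
- **Arm:** it is well clear of everything.

**Not confirmed:** my first reading of the gap from the picture was 6.6 mm, which disagreed with what the blades felt, and I trusted the feel. I couldn't measure the force between the blade and the cheek after letting go. The firm stop and the blade standing on its own are the only evidence that it is still nipped.

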